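# Prove the stroke of a bench hand press and hold it at the depth mark

### The job

Set up the blue hand press on the workshop bench: pull its sprung feed lever down to the bottom stop, then ease it all the way back up to its rest slowly and under control, never letting it fly up. Then pull the lever down again until its yellow pointer stands on the red depth mark of the dial and finish holding it still there with the gripper, so that the fitter can lock the stop: do not let go at the end. Leave the loose tools, flanges and tube on the bench where they are.

Things in the scene. Friction and masses are not known exactly. Their poses are not given: they have to be found in the camera images.
- press: blue bench hand press, fixed: base 130 x 260 mm, 25 mm high; head top 275 mm, steel ram top 315 mm. Origin: centre of its underside. Its x axis points out of the side with white dial and lever, y to its open front (where the lever points), z up. Head and column span y -127 to +63, x -40 to +40 mm; round dial plate (radius 98 mm) at x 41 to 45 mm. Place and yaw (x within 0.3 rad of world x) vary
- hub (a point): on the level axle of the feed lever, in the lever's plane (press frame x 62, y 0, z 210 mm). Axes as the press: x along the axle away from the dial, y to the front, z up
- feed_lever (a joint): feed lever: 0 = released, at its top stop, pointing to the press's front (+y) and 0.70 rad above level; grows as it is pulled down; 1.22 = bottom stop (0.52 rad below level). A return spring pushes it up: about 5 N at the grip at the top, 11 N at the bottom; let go, it flies up. No catch. The ram drops 37 mm per rad
- lever_grip (a point): middle of the black grip bar at the lever's end, 180 mm from the axle. The bar is 18 mm thick, round, 110 mm long, parallel to the axle; this point lies 60 mm beyond the lever's plane, away from the dial; the bar reaches 52 mm either way from here. Pinch it from above across the bar (it turns between the pads as the lever turns) or push it down from above
- lever_pointer (a point): yellow sleeve on the lever's 10 mm shaft, 95 mm from the axle, over the rim of the dial: it is the pointer
- red_mark (a joint): angle at which the red depth mark is set on the dial, counted like feed_lever (equal values = pointer on the mark). Lies between 0.40 and 0.90; it does not move in the episode
- red_point (a point): where the pointer's middle lies when it stands exactly on the red mark (95 mm from the axle, in the lever's plane). The mark is a red tab 16 mm wide, 55 mm long, sticking out over the rim of the dial, 15 mm behind the lever
- flange_big: steel flange ring, 130 mm across, 80 mm bore, 10 mm thick, lying flat. Leave alone
- flange_small: steel flange ring, 90 mm across, 50 mm bore, 10 mm thick, lying flat. Leave alone
- pipe_stub: standing offcut of steel tube, 76 mm across, 85 mm tall. Leave alone
- hammer: hammer lying on the bench. Leave alone
- bench_brush: wooden hand brush lying on the bench. Leave alone
- screwdriver: red-handled screwdriver lying on the bench. Leave alone
- square: flat steel try square, legs 160 and 125 mm, 6 mm thick. Leave alone

How it is judged (in metres and radians):
On the way, in this order (a step that is already met when the one before it is completed fails the run):
1. the lever is pulled down to its bottom stop (within 0.10 rad) (value of joint feed_lever above 1.12 rad), for 0.1 s.
2. the lever is eased back up to its rest (within 0.10 rad) (value of joint feed_lever below 0.1 rad), for 0.1 s.
At the end, for the whole second after the job is handed in: the lever's pointer stands within 8 mm of the red mark's point, the lever is still (under 0.1 rad/s), and the fingers bear on the lever with more than 1.5 N, holding it there (distance between lever_pointer and red_point below 0.008 m and velocity of joint feed_lever between -0.1 and 0.1 rad/s and contact force between the fingers and feed_lever above 1.5 N); the arm keeps its last pose, push and grip.
It fails at once if the lever flies back up (faster than 1.6 rad/s) (velocity of joint feed_lever below -1.6 rad/s).
It fails at once if a tool, flange or tube on the bench is moved more than 30 mm (distance of any of flange_big, flange_small, pipe_stub, hammer, bench_brush, screwdriver, square from where it was at the start of the episode above 0.03 m).
It also fails if it takes over 54 s, if anything falls off the work surface, if the arm or the gripper's body presses on something with over 40 N, if the wrist force passes 120 N, or if a joint passes its speed limit or range.

### The arm

A 6-joint arm with a two-finger parallel gripper is mounted at the origin on the work surface. World frame = base frame: x ahead of the robot, y to its left, z up, the work surface at z = 0. Lengths are in m, angles in degrees, forces in N, time in s.
With the tool pointing down it reaches from about 0.375 to 0.9 m from the base axis. Payload 3.1 kg.
Tool frame: the origin (TCP) lies on the centre line of the jaws, within the pads' length; the fingertips stand 25 mm ahead of it and the grasp point (between the pads) lies 6 mm ahead of it; z points along the fingers, y is the line along which they close (so a half turn about z gives the same grasp; the last joint's range is limited). The gripper opens to 87 mm and grips with 3 to 60 N. Pads are 19 mm wide; open, the fingers measure 117 mm over their backs; the gripper's body (75 mm by 190 mm) begins 51 mm behind the grasp point.
Start: joints at [56.121, 30.224, 82.088, -0, 67.689, -10.227], TCP at [0.251, 0.572, 0.248] pointing down, gripper open.
Joint ranges: [-176.69, 176.69], [-43.24, 126.21], [12.49, 139.97], [-82, 262], [0, 151.66], [-163.58, 163.58]. Speed limits (degrees/s): [159.86, 159.86, 180, 180, 180, 180].

### API

Orientations are given as a 3x3 rotation matrix whose columns are the frame's x, y, z axes.
In Python, from rig import manip, viewer, order gives the robot as it stands.
- The arm moves only by the tool servo_tool, never from a script. Its argument "moves" is a list that holds one entry, the list of rows, each a list of 7 numbers: the turn, a rotation vector about the tool's x, y, z in units of 5 degrees (1.0 is 5 degrees), then the shift along the tool's x, y, z in units of 40 mm (1.0 is 40 mm), then the closure, from -1 (fully open) to 1 (shut). In form: [[[wx, wy, wz, dx, dy, dz, gripper], ...]]. A call has exactly 5 rows; each row shifts and turns the commanded pose from where the row before left it, along the tool's axes as they then stand; what a row does not reach is not made up. A row lasts 1/12 s, in which the tool goes at most 41.7 mm and 7.16 degrees, less where a joint would pass 70% of its speed; a pose out of reach is approached as far as the arm can. A call is refused whole if a number of a shift passes 1 or a number of a turn 1, either way. A call with a gripper value outside its range is refused whole. The fingers move at their own pace and stop on an object; "squeeze" is the grip in N (left out, the last holds). Time passes only in rows, so rows that do not move let the fingers close, or fill a call up. It gives the time, the measured TCP pose, the force, the opening and the grip force at its end, in the units of the state.
- manip.state(): the state, without advancing time (a new reading comes with each control period).
- viewer.grab_frame(name): name is "side" or "top" or "wrist"; returns a dict with "pixels" (384x512x3 uint8, red, green, blue), "fov_y" (degrees; the focal length in pixels is half the picture's height over the tangent of half this angle, whatever the lens; pixels are square), "cx", "cy" (the principal point, pixels), "dist_coeffs" ([k1, k2, p1, p2, k3] as OpenCV has them; the pictures are not rectified), "origin" and "attitude" of the camera in the world. Camera axes: x right, y down, z forward; pixel columns grow to the right and rows downward; lengths in m; the calibration is good to about 2 mm. A picture is of the moment at which its call begins. There is no depth.
- order.finish_job(): hands the job in; it is judged then, once.
The state is a dict: "time": time; "joints": joint angles; "joint_velocities": joint speeds; "tau": joint torques, N m; "position": TCP position; "tcp_rot": TCP orientation; "contact_force": force on the tool from outside, world axes, zero at the start; "moment": the same for the moment, N m; "grip_width": finger opening in m; "grip_force": force on a finger pad.
Only numpy, scipy, OpenCV 4.12 (cv2) and the standard library are available. Lean on these libraries where they do the work, as an engineer would, in place of code of your own. Each camera call takes 0.05 s, during which the arm holds its last target. There are 200 camera calls.

## Working session

There is one attempt and no reset: what is moved stays moved. The work goes in short steps, Python scripts to look and compute and a tool call to move; the robot and the scene stay as the last step left them, time stands still between calls to the robot, and variables do not carry over. Pictures are saved under pics/ and viewed, at most 10 in all, crops included, and the job is handed in when it is done.

Besides the shell and the picture viewer there is one more tool, called after "Call:" in YAML: its name, and indented under it one key for each argument. servo_tool: Moves the arm, as the interface text tells. Its arguments: {"type":"object","properties":{"moves":{"type":"array","items":{"type":"array","items":{"type":"array","items":{"type":"number"}}}},"squeeze":{"type":"number"}},"required":["moves"]}

```bash
mkdir -p pics; cat > h.py <<'E'
import numpy as np,cv2
from rig import manip,viewer,order
def K(f):
    h=f["pixels"].shape[0]; fl=h/2/np.tan(np.radians(f["fov_y"])/2)
    return np.array([[fl,0,f["cx"]],[0,fl,f["cy"]],[0,0,1.]])
def ray(f,p):
    u=cv2.undistortPoints(np.array([[p]],float),K(f),np.array(f["dist_coeffs"],float))[0,0]
    d=np.array(f["attitude"])@np.array([u[0],u[1],1]); return np.array(f["origin"],float),d/np.linalg.norm(d)
def plane(f,p,n,c):
    o,d=ray(f,p); return o+d*(c-o@n)/(d@n)
def tri(f1,p1,f2,p2):
    o1,d1=ray(f1,p1);o2,d2=ray(f2,p2)
    s=np.linalg.lstsq(np.c_[d1,-d2],o2-o1,rcond=None)[0]
    a,b=o1+s[0]*d1,o2+s[1]*d2; return (a+b)/2,np.linalg.norm(a-b)
def proj(f,P):
    R=np.array(f["attitude"]).T; P=np.atleast_2d(P)
    return cv2.projectPoints(P.astype(float),cv2.Rodrigues(R)[0],-R@np.array(f["origin"],float),K(f),np.array(f["dist_coeffs"],float))[0][:,0]
def save(f,n): cv2.imwrite("pics/"+n,f["pixels"][:,:,::-1])
def blobs(f,name,lo,hi,amin=15):
    hsv=cv2.cvtColor(f["pixels"],cv2.COLOR_RGB2HSV); m=cv2.inRange(hsv,np.array(lo),np.array(hi))
    n,_,st,c=cv2.connectedComponentsWithStats(m)
    for i in range(1,n):
        if st[i,4]>=amin: print(name,c[i].round(1),st[i])
E
python3 - <<'E'
from h import *
import pickle
fs={}
for n in("side","top","wrist"):
    f=fs[n]=viewer.grab_frame(n); print(n,f["origin"],np.array(f["attitude"]).round(3).tolist(),f["fov_y"],f["dist_coeffs"])
    for nm,lo,hi in(("yel",(22,120,120),(34,255,255)),("red",(0,150,90),(6,255,255)),("red2",(172,150,90),(180,255,255)),("blue",(100,120,40),(125,255,255))): blobs(f,n+nm,lo,hi)
pickle.dump(fs,open("fs.pkl","wb"))
cv2.imwrite("pics/a.png",np.hstack([cv2.resize(fs[n]["pixels"],(400,300)) for n in("side","top")])[:,:,::-1])
save(fs["side"],"side.png");save(fs["top"],"top.png")
print(manip.state())
E
```

```text
side [0.42188773 1.29682689 1.09684658] [[-0.994, -0.048, 0.097], [-0.107, 0.588, -0.802], [-0.019, -0.808, -0.589]] 45.088562840618934 [-0.16491228  0.          0.          0.          0.        ]
sideyel [503.4 224.3] [492 208  20  37 519]
sidered [463.6 150.7] [450 144  27  16 243]
sidered [292.  291.4] [275 287  34  10 273]
sideblue [151.6  41.4] [ 106    0  107   90 6877]
sideblue [309.6   2.7] [269   0  79   7 507]
sideblue [388.4   5.8] [370   0  34  23 378]
sideblue [480.8  10. ] [ 433    0   79   28 1431]
sideblue [483.7  73.2] [482  70   4   8  24]
sideblue [481.  100.8] [479  97   5  10  34]
sideblue [286.4 150.4] [ 256  109   54  104 2390]
sideblue [264.5 140.1] [257 138  16   5  78]
top [0.37188676 0.06697902 1.48433398] [[-0.012, -0.987, 0.158], [-1.0, 0.012, -0.002], [0.0, -0.158, -0.987]] 54.66139566149019 [-0.00365765  0.          0.          0.          0.        ]
topred [185.5 233.1] [182 221   8  25 139]
topblue [432.8 199.7] [ 405  174   55   57 1584]
topblue [292.  226.7] [286 209  23  33 308]
topblue [341.7 223.9] [ 312  209   58   34 1427]
wrist [0.18502372 0
[... 458 characters left out ...]
    6.76890804e+01, -1.02256264e+01]), 'joint_velocities': array([-0.05399586, -0.07869916, -0.26277473, -0.04480389,  0.03572294,
       -0.07288502]), 'tau': array([ 3.37964366e-04, -4.40432489e+01, -1.76842618e+01,  6.33864803e-02,
        5.52386802e-02, -1.09622886e-04]), 'position': array([0.25043034, 0.57205795, 0.2467936 ]), 'tcp_rot': array([[-9.15984885e-01,  4.01211746e-01, -9.08830734e-04],
       [ 4.01212686e-01,  9.15983841e-01, -1.40815984e-03],
       [ 2.67503999e-04, -1.65448755e-03, -9.99998596e-01]]), 'contact_force': array([0.61608505, 0.41107594, 0.2861603 ]), 'moment': array([-0.00795925,  0.0053043 , -0.02639254]), 'grip_force': 0.0, 'grip_width': 0.0870681458593584}
```

View pics/side.png

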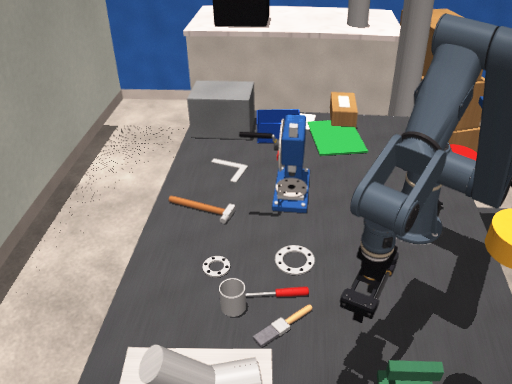

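View pics/top.png

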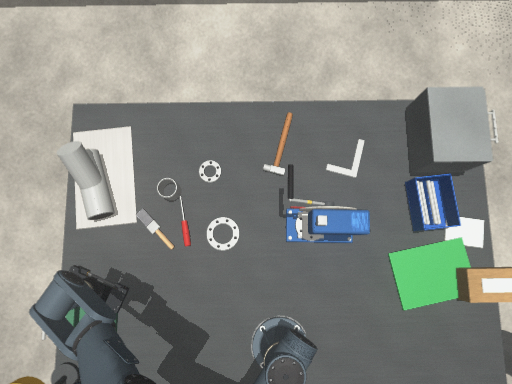

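The side view shows the press at about (292,165) with the grip at (255,135). In the top view the press is at about (330,224) and the black grip bar at about (291,182), with the front towards image left (+y). I'll zoom in on both.

```bash
python3 - <<'E'
from h import *
import pickle
fs=pickle.load(open("fs.pkl","rb"))
a=fs["side"]["pixels"][100:220,230:330]; b=fs["top"]["pixels"][155:250,270:380]
a=cv2.resize(a,None,fx=4,fy=4,interpolation=2); b=cv2.resize(b,None,fx=3.6,fy=3.6,interpolation=2)
H=max(a.shape[0],b.shape[0]); o=np.zeros((H,a.shape[1]+b.shape[1],3),np.uint8); o[:a.shape[0],:a.shape[1]]=a;o[:b.shape[0],a.shape[1]:]=b
cv2.imwrite("pics/crop.png",o[:,:,::-1])
for n,(y0,y1,x0,x1) in {"side":(100,220,230,330),"top":(155,250,270,380)}.items():
    f=dict(fs[n]); px=f["pixels"].copy(); m=np.zeros(px.shape[:2],bool); m[y0:y1,x0:x1]=1; px[~m]=128; f["pixels"]=px
    for nm,lo,hi in(("yel",(18,90,90),(36,255,255)),("red",(0,110,70),(8,255,255)),("red2",(170,110,70),(180,255,255)),("black",(0,0,0),(180,255,30))): blobs(f,n+nm,lo,hi,5)
E
```

```text
sideyel [275.1 140.8] [274 139   3   4   8]
sidered [277.2 154.7] [276 151   3  10  16]
sideblack [254.  135.7] [240 134  31   4  72]
sideblack [291.  186.2] [289 185   5   3  13]
topyel [309.1 201.6] [307 200   5   4  17]
topred [297. 207.] [291 207  13   1  13]
```

View pics/crop.png

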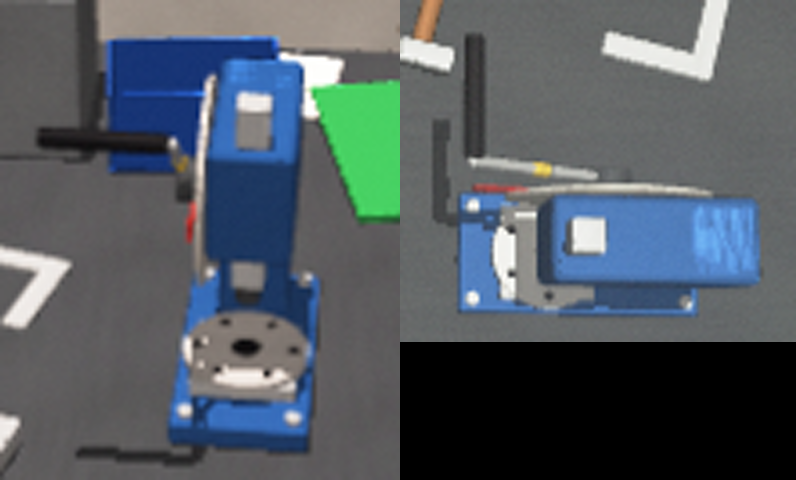

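The crops show the grip bar clearly: ends at about (239.6,134) and (272,135.8) in side, (290.8,164.7) and (290.6,198.9) in top. The yellow pointer and the red tab are visible in both.

```bash
python3 - <<'E'
from h import *
import pickle
fs=pickle.load(open("fs.pkl","rb"));S,T=fs["side"],fs["top"]
for n,s,t in(("gripout",(239.6,134),(290.8,164.7)),("gripin",(272,135.8),(290.6,198.9)),("ptr",(275.2,140.8),(309.1,201.6))):
    print(n,*tri(S,s,T,t))
z=np.array([0,0,1.])
c=lambda x,y:(270+(x-400)/3.6,155+y/3.6)
for n,p,h in(("fl",c(460,194),.025),("fr",c(460,311),.025),("br",c(695,315),.025),("ram",c(588,235),.315),("headbackL",c(757,199),.275),("headbackR",c(757,286),.275),("dialb",c(712,191),.21),("dialf",c(505,191),.21)): print(n,plane(T,p,z,h).round(4))
for n,p,h in(("sfl",(230+170/4,100+435/4),.025),("sfr",(230+309/4,100+438/4),.025)): print(n,plane(S,p,z,h).round(4))
E
```

```text
gripout [ 0.62637399 -0.03346698  0.32451512] 0.001974247291043037
gripin [ 0.51708689 -0.03008197  0.32413941] 0.0007893334487342183
ptr [ 0.51251803 -0.09565616  0.26652658] 0.00491426943728818
fl [ 0.5156 -0.0386  0.025 ]
fr [ 0.3889 -0.0356  0.025 ]
br [ 0.3814 -0.2892  0.025 ]
ram [ 0.4497 -0.1285  0.315 ]
headbackL [ 0.4831 -0.2898  0.275 ]
headbackR [ 0.4048 -0.2852  0.275 ]
dialb [ 0.4973 -0.2663  0.21  ]
dialf [ 0.4997 -0.0683  0.21  ]
sfl [ 0.5123 -0.0156  0.025 ]
sfr [ 0.3854 -0.0217  0.025 ]
```

Call:
servo_tool:
  moves:
    - [[0,0,1,0,0,-0.5,-1],[0,0,1,0,0,-0.5,-1],[0,0,1,0,0,-0.5,-1],[0,0,1,0,0,-0.5,-1],[0,0,1,0,0,-0.5,-1]]

```text
time: 0.57
position: [0.2505, 0.5722, 0.348]
tcp_rot: [[-0.657, 0.754, -0.001], [0.754, 0.657, -0.001], [-0.0, -0.001, -1.0]]
contact_force: [0.3, -0.4, 0.4]
grip_width: 0.0872
grip_force: 0.0
```

Call:
servo_tool:
  moves:
    - [[0,0,1,0,0,-0.5,-1],[0,0,1,0,0,-0.5,-1],[0,0,1,0,0,-0.5,-1],[0,0,1,0,0,0,-1],[0,0,1,0,0,0,-1]]

```text
time: 0.98
position: [0.2509, 0.5729, 0.4092]
tcp_rot: [[-0.277, 0.961, 0.002], [0.961, 0.277, 0.003], [0.002, 0.002, -1.0]]
contact_force: [0.2, 0.8, -0.7]
grip_width: 0.0872
grip_force: 0.0
```

Call:
servo_tool:
  moves:
    - [[0,0,1,0,0,0,-1],[0,0,1,0,0,0,-1],[0,0,1,0,0,0,-1],[0,0,1,0,0,0,-1],[0,0,1,0,0,0,-1]]

```text
time: 1.4
position: [0.2505, 0.5723, 0.407]
tcp_rot: [[0.155, 0.988, -0.001], [0.988, -0.155, -0.001], [-0.001, -0.0, -1.0]]
contact_force: [0.7, 0.1, -0.2]
grip_width: 0.0874
grip_force: 0.0
```

Call:
servo_tool:
  moves:
    - [[0,0,1,0,0,0,-1],[0,0,1,0,0,0,-1],[0,0,1,0,0,0,-1],[0,0,1,0,0,0,-1],[0,0,1,0,0,0,-1]]

```text
time: 1.82
position: [0.2505, 0.5723, 0.407]
tcp_rot: [[0.558, 0.83, -0.001], [0.83, -0.558, -0.001], [-0.001, 0.0, -1.0]]
contact_force: [-0.1, -0.2, 0.1]
grip_width: 0.0869
grip_force: 0.0
```

Call:
servo_tool:
  moves:
    - [[0,0,1,0,0,0,-1],[0,0,1,0,0,0,-1],[0,0,1,0,0,0,-1],[0,0,1,0,0,0,-1],[0,0,1,0,0,0,-1]]

```text
time: 2.23
position: [0.2505, 0.5723, 0.407]
tcp_rot: [[0.856, 0.517, -0.001], [0.517, -0.856, -0.001], [-0.001, 0.0, -1.0]]
contact_force: [-0.6, -0.3, -0.1]
grip_width: 0.0874
grip_force: 0.0
```

Call:
servo_tool:
  moves:
    - [[0,0,1,0,0,0,-1],[0,0,1,0,0,0,-1],[0,0,1,0,0,0,-1],[0,0,1,0,0,0,-1],[0,0,1,0,0,0,-1]]

```text
time: 2.65
position: [0.2505, 0.5723, 0.407]
tcp_rot: [[0.994, 0.106, -0.001], [0.106, -0.994, -0.001], [-0.001, 0.001, -1.0]]
contact_force: [0.0, 0.1, 0.2]
grip_width: 0.0874
grip_force: 0.0
```

Call:
servo_tool:
  moves:
    - [[0,0,0.8,0,0,0,-1],[0,0,0.8,0,0,0,-1],[0,0,0,0.3,0.5,0,-1],[0,0,0,0.545,0.925,0,-1],[0,0,0,0.545,0.925,0,-1]]

```text
time: 3.07
position: [0.302, 0.4786, 0.4067]
tcp_rot: [[1.0, -0.026, -0.001], [-0.026, -1.0, -0.001], [-0.001, 0.001, -1.0]]
contact_force: [1.7, -0.7, 0.9]
grip_width: 0.0869
grip_force: 0.0
```

Call:
servo_tool:
  moves:
    - [[0,0,0,0.545,0.925,0,-1],[0,0,0,0.545,0.925,0,-1],[0,0,0,0.545,0.925,0,-1],[0,0,0,0.545,0.925,0,-1],[0,0,0,0.545,0.925,0,-1]]

```text
time: 3.48
position: [0.4031, 0.2948, 0.4074]
tcp_rot: [[1.0, -0.028, -0.0], [-0.028, -1.0, -0.0], [-0.0, 0.0, -1.0]]
contact_force: [0.9, 1.1, -0.3]
grip_width: 0.0871
grip_force: 0.0
```

Call:
servo_tool:
  moves:
    - [[0,0,0,0.545,0.925,0,-1],[0,0,0,0.545,0.925,0,-1],[0,0,0,0.545,0.925,0,-1],[0,0,0,0.545,0.925,0,-1],[0,0,0,0.545,0.925,0,-1]]

```text
time: 3.9
position: [0.5037, 0.1123, 0.4074]
tcp_rot: [[1.0, -0.029, -0.0], [-0.029, -1.0, 0.0], [-0.0, -0.0, -1.0]]
contact_force: [-0.2, 1.2, 0.5]
grip_width: 0.0868
grip_force: 0.0
```

Call:
servo_tool:
  moves:
    - [[0,0,0,0.545,0.925,0,-1],[0,0,0,0.545,0.925,0,-1],[0,0,0,0.3,0.5,0,-1],[0,0,0,0,0,0,-1],[0,0,0,0,0,0,-1]]

```text
time: 4.32
position: [0.5552, 0.0197, 0.4067]
tcp_rot: [[0.999, -0.032, -0.002], [-0.032, -0.999, 0.001], [-0.002, -0.001, -1.0]]
contact_force: [0.2, 0.9, -0.7]
grip_width: 0.0866
grip_force: 0.0
```

```bash
python3 - <<'E'
from h import *
import pickle
f=viewer.grab_frame("wrist");save(f,"w1.png");pickle.dump(f,open("w1.pkl","wb"))
s=manip.state();print(s["time"],s["position"],s["joints"].round(1),f["origin"])
R=lambda a:np.array([[np.cos(a),-np.sin(a)],[np.sin(a),np.cos(a)]])
def W(p,o=np.array([.4465,-.165,0])):
    q=np.array(p,float)/1000; q[:2]=R(-.03)@q[:2]; return q+o
np.set_printoptions(suppress=True)
for n,p in(("gripmid",(122,180*np.cos(.7),210+180*np.sin(.7))),("ptr",(62,95*np.cos(.7),210+95*np.sin(.7))),("hub",(62,0,210))): print(n,W(p).round(3),proj(f,W(p)).round(1))
blobs(f,"yel",(18,90,90),(36,255,255));blobs(f,"red",(0,120,70),(8,255,255));blobs(f,"red2",(170,120,70),(180,255,255))
E
```

```text
4.3667 [0.55456621 0.02091169 0.40694394] [-9.4 16.3 79.2  0.  84.6 82.3] [0.62620728 0.01827291 0.54373582]
gripmid [ 0.573 -0.031  0.326] [[331.3 190. ]]
ptr [ 0.511 -0.094  0.271] [[387.3 242.4]]
hub [ 0.508 -0.167  0.21 ] [[432.8 219.8]]
yel [273.3  19.8] [266   0  17  44 160]
yel [265.5  50.9] [263  46   5  10  20]
yel [388.1 238.7] [377 231  20  19 215]
yel [ 65.3 278.4] [ 53 249  33  59 983]
yel [443.4 278. ] [ 424  249   34   59 1011]
yel [377.8 329.2] [ 225  315  287   24 4170]
red [ 52.6 223.2] [ 42 209  23  27 405]
red [363.  236.6] [358 232  10  10  47]
```

View pics/w1.png

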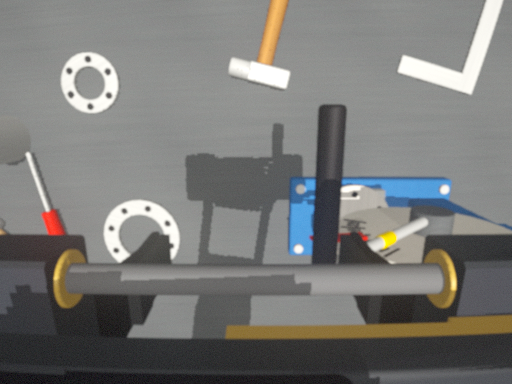

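The wrist view shows the bar under the jaws at column 331 as predicted, and the pointer at (388,239), within 4 px of the model. The red tab is partly hidden at about (345,237). I'll estimate its angle and then move over the bar.

```bash
python3 - <<'E'
from h import *
import pickle
fs=pickle.load(open("fs.pkl","rb"));fs["w"]=pickle.load(open("w1.pkl","rb"))
hub=np.array([.5085,-.167,.21]); n=np.array([np.cos(-.03),np.sin(-.03),0]); yv=np.array([-n[1],n[0],0])
for nm,roi in(("side",(140,170,265,285)),("top",(200,212,285,312)),("w",(225,250,300,375))):
    f=fs[nm]; hsv=cv2.cvtColor(f["pixels"],cv2.COLOR_RGB2HSV); y0,y1,x0,x1=roi
    m=((hsv[...,0]<8)|(hsv[...,0]>170))&(hsv[...,1]>100)&(hsv[...,2]>60); k=np.zeros_like(m);k[y0:y1,x0:x1]=1
    p=np.argwhere(m&k)[:,::-1]
    o=[]
    for q in p:
        P=plane(f,q,n,n@hub-.0135)-hub; o.append((P@yv,P[2]))
    o=np.array(o); print(nm,len(p),o.min(0).round(3),o.mean(0).round(3),o.max(0).round(3), "cen px",p.mean(0))
# predicted tab centre (r 95) for candidate marks
for a in(.4,.5,.6,.7,.8,.9):
    b=.7-a; P=[hub-.015*n+r*(np.cos(b)*yv+np.sin(b)*np.array([0,0,1])) for r in(.075,.13)]
    print(a,[proj(fs[x],np.array(P)).round(1).tolist() for x in("side","top","w")])
E
```

```text
side 19 [0.1   0.016] [0.133 0.038] [0.177 0.065] cen px [277.15789474 154.84210526]
top 20 [0.088 0.046] [0.114 0.058] [0.133 0.08 ] cen px [296.3 206.7]
w 97 [ 0.073 -0.001] [0.089 0.012] [0.131 0.024] cen px [352.37113402 236.42268041]
0.4 [[[279.2, 149.4], [277.8, 153.4]], [[307.7, 208.5], [292.6, 207.7]], [[372.2, 241.5], [322.9, 248.3]]]
0.5 [[[279.1, 151.4], [277.7, 157.0]], [[306.9, 208.7], [291.3, 208.1]], [[368.1, 238.8], [317.1, 243.2]]]
0.6 [[[279.0, 153.3], [277.6, 160.4]], [[306.3, 208.9], [290.5, 208.5]], [[364.7, 236.1], [313.0, 238.4]]]
0.7 [[[279.0, 155.2], [277.6, 163.7]], [[306.0, 209.1], [290.0, 208.8]], [[362.1, 233.6], [310.3, 233.8]]]
0.8 [[[279.0, 156.9], [277.5, 166.7]], [[305.8, 209.3], [289.9, 209.2]], [[360.4, 231.1], [309.0, 229.5]]]
0.9 [[[279.0, 158.4], [277.5, 169.4]], [[305.9, 209.5], [290.1, 209.6]], [[359.4, 228.7], [309.0, 225.6]]]
```

Call:
servo_tool:
  moves:
    - [[0,0,0,0.35,0.65,0,-1],[0,0,0,0.35,0.65,0,-1],[0,0,0,0,0,0,-1],[0,0,0,0,0,0,-1],[0,0,0,0,0,0,-1]]

```text
time: 4.78
position: [0.5807, -0.0302, 0.4075]
tcp_rot: [[1.0, -0.027, -0.001], [-0.027, -1.0, 0.001], [-0.001, -0.001, -1.0]]
contact_force: [-0.1, 0.1, 0.3]
grip_width: 0.0869
grip_force: 0.0
```

Call:
servo_tool:
  moves:
    - [[0,0,0,0,0,0.5,-1],[0,0,0,0,0,0.5,-1],[0,0,0,0,0,0.5,-1],[0,0,0,0,0,0.4,-1],[0,0,0,0,0,0,-1]]

```text
time: 5.2
position: [0.5785, -0.0294, 0.3282]
tcp_rot: [[1.0, -0.027, -0.008], [-0.027, -1.0, 0.002], [-0.008, -0.002, -1.0]]
contact_force: [-0.3, 0.6, 0.0]
grip_width: 0.0874
grip_force: 0.0
```

Call:
servo_tool:
  moves:
    - [[0,0,0,0,0,0,1],[0,0,0,0,0,0,1],[0,0,0,0,0,0,1],[0,0,0,0,0,0,1],[0,0,0,0,0,0,1]]
  squeeze: 25

```text
time: 5.62
position: [0.5819, -0.0319, 0.3327]
tcp_rot: [[1.0, -0.029, 0.002], [-0.029, -1.0, -0.0], [0.002, 0.0, -1.0]]
contact_force: [-0.4, -0.0, -0.2]
grip_width: 0.0614
grip_force: 0.0
```

Call:
servo_tool:
  moves:
    - [[0,0,0,0,0,0,1],[0,0,0,0,0,0,1],[0,0,0,0,0,0,1],[0,0,0,0,0,0,1],[0,0,0,0,0,0,1]]

```text
time: 6.03
position: [0.5815, -0.0319, 0.3315]
tcp_rot: [[1.0, -0.029, -0.0], [-0.029, -1.0, 0.0], [-0.0, -0.0, -1.0]]
contact_force: [-0.2, 0.9, -0.2]
grip_width: 0.0279
grip_force: 0.0
```

```bash
python3 - <<'E'
from h import *
s=manip.state();print(s["time"],s["position"],s["contact_force"],s["grip_width"],s["grip_force"])
f=viewer.grab_frame("side");a=cv2.resize(f["pixels"][80:220,210:350],None,fx=4,fy=4,interpolation=2);cv2.imwrite("pics/s2.png",a[:,:,::-1])
# arc plan: world-> tool units per segment (y tool=-press y, z tool down)
t=np.array([0,.2,.4,.55,.6,.8,1.0,1.17]);y=180*np.cos(.7-t);z=180*np.sin(.7-t)
print(np.c_[t[1:],-np.diff(y)/40,-np.diff(z)/40].round(3))
E
```

```text
6.0333 [ 0.5815279  -0.03191934  0.33152498] [-0.23305845  0.87079376 -0.23773277] 0.027869891660466224 0.0
[[ 0.2   -0.507  0.742]
 [ 0.4   -0.35   0.828]
 [ 0.55  -0.15   0.657]
 [ 0.6   -0.028  0.223]
 [ 0.8    0.     0.899]
 [ 1.     0.179  0.881]
 [ 1.17   0.287  0.708]]
```

View pics/s2.png

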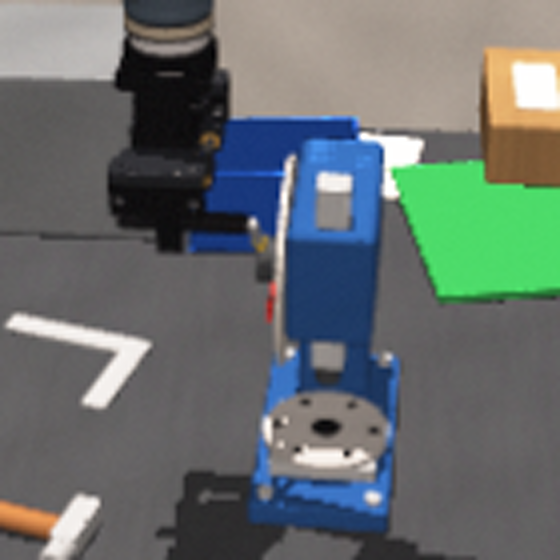

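The side view shows the fingers straddling the grip bar, with the red tab visible at about crop (271,302). I'll finish closing.

Call:
servo_tool:
  moves:
    - [[0,0,0,0,0,0,1],[0,0,0,0,0,0,1],[0,0,0,0,0,0,1],[0,0,0,0,0,0,1],[0,0,0,0,0,0,1]]
  squeeze: 25

```text
time: 6.5
position: [0.5816, -0.0298, 0.3315]
tcp_rot: [[1.0, -0.029, 0.0], [-0.029, -1.0, 0.004], [0.0, -0.004, -1.0]]
contact_force: [0.4, 6.6, 0.1]
grip_width: 0.0166
grip_force: 25.0
```

Call:
servo_tool:
  moves:
    - [[0,0,0,0,-0.1,0.15,1],[0,0,0,0,-0.1,0.15,1],[0,0,0,0,-0.1,0.15,1],[0,0,0,0,-0.1,0.15,1],[0,0,0,0,-0.1,0.15,1]]

```text
time: 6.92
position: [0.5823, -0.011, 0.3033]
tcp_rot: [[1.0, -0.028, 0.002], [-0.028, -1.0, 0.0], [0.002, -0.0, -1.0]]
contact_force: [-2.3, 1.8, 7.3]
grip_width: 0.0163
grip_force: 25.0
```

Call:
servo_tool:
  moves:
    - [[0,0,0,0,-0.08,0.165,1],[0,0,0,0,-0.08,0.165,1],[0,0,0,0,-0.07,0.165,1],[0,0,0,0,-0.06,0.165,1],[0,0,0,0,-0.06,0.165,1]]

```text
time: 7.33
position: [0.5827, 0.0032, 0.27]
tcp_rot: [[1.0, -0.028, 0.002], [-0.028, -1.0, 0.001], [0.002, -0.001, -1.0]]
contact_force: [-2.0, 3.0, 8.2]
grip_width: 0.0169
grip_force: 24.2
```

Call:
servo_tool:
  moves:
    - [[0,0,0,0,-0.05,0.175,1],[0,0,0,0,-0.04,0.175,1],[0,0,0,0,-0.035,0.175,1],[0,0,0,0,-0.03,0.175,1],[0,0,0,0,-0.02,0.175,1]]

```text
time: 7.75
position: [0.583, 0.011, 0.2349]
tcp_rot: [[1.0, -0.029, 0.002], [-0.029, -1.0, 0.003], [0.002, -0.003, -1.0]]
contact_force: [-1.4, 6.3, 8.5]
grip_width: 0.0165
grip_force: 24.3
```

```bash
python3 - <<'E'
from h import *
import pickle
fs={n:viewer.grab_frame(n) for n in("side","wrist")};pickle.dump(fs,open("d1.pkl","wb"))
a=cv2.resize(fs["side"]["pixels"][100:200,240:310],None,fx=5,fy=5,interpolation=2);b=fs["wrist"]["pixels"][150:384,212:]
o=np.zeros((500,650,3),np.uint8);o[:,:350]=a;o[:234,350:]=b[:,:300]
cv2.imwrite("pics/d1.png",o[:,:,::-1])
s=manip.state();print(s["time"],s["position"],s["contact_force"],s["grip_width"])
E
```

```text
7.85 [0.58295639 0.01113639 0.23402979] [-1.24073767  5.74371399  7.19959299] 0.016884368915442188
```

View pics/d1.png

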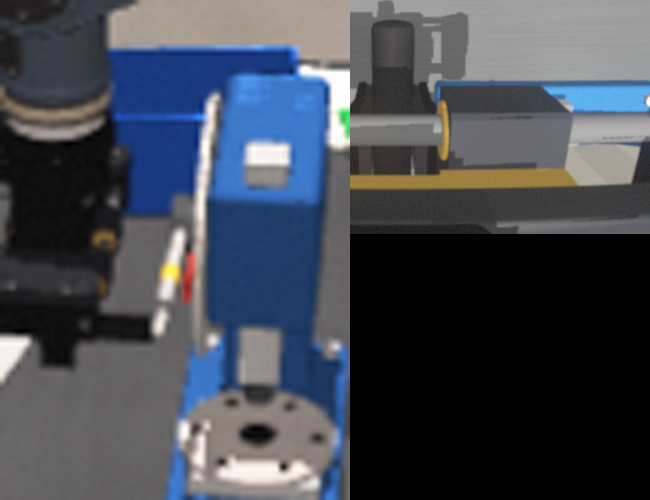

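At about 0.60 rad the yellow pointer (crop 170,272) stands right next to the red tab (crop 187,277). I'll carry on to the bottom now and measure the mark from these frames afterwards.

Call:
servo_tool:
  moves:
    - [[0,0,0,0,-0.01,0.18,1],[0,0,0,0,0,0.18,1],[0,0,0,0,0,0.18,1],[0,0,0,0,0,0.18,1],[0,0,0,0,0.01,0.18,1]]

```text
time: 8.27
position: [0.583, 0.0123, 0.1986]
tcp_rot: [[1.0, -0.029, 0.002], [-0.029, -1.0, 0.005], [0.002, -0.005, -1.0]]
contact_force: [-1.1, 10.5, 7.0]
grip_width: 0.0161
grip_force: 24.3
```

Call:
servo_tool:
  moves:
    - [[0,0,0,0,0.02,0.175,1],[0,0,0,0,0.03,0.175,1],[0,0,0,0,0.035,0.175,1],[0,0,0,0,0.045,0.175,1],[0,0,0,0,0.05,0.175,1]]

```text
time: 8.68
position: [0.5828, 0.0071, 0.1631]
tcp_rot: [[1.0, -0.031, 0.002], [-0.031, -0.999, 0.009], [0.001, -0.009, -1.0]]
contact_force: [0.5, 16.9, 4.5]
grip_width: 0.0157
grip_force: 24.5
```

Call:
servo_tool:
  moves:
    - [[0,0,0,0,0.06,0.155,1],[0,0,0,0,0.06,0.155,1],[0,0,0,0,0.06,0.155,1],[0,0,0,0,0.07,0.155,1],[0,0,0,0,0.07,0.15,1]]

```text
time: 9.1
position: [0.5824, -0.0035, 0.1314]
tcp_rot: [[0.999, -0.032, 0.001], [-0.032, -0.999, 0.012], [0.001, -0.012, -1.0]]
contact_force: [3.6, 24.3, 0.9]
grip_width: 0.0153
grip_force: 25.0
```

```bash
python3 - <<'E'
from h import *
import pickle
s=manip.state();print(s["time"],s["position"],s["contact_force"],s["grip_width"])
print("theta",.7-np.arcsin((s["position"][2]-.006-.21)/.18))
f=pickle.load(open("d1.pkl","rb"))["side"];g=viewer.grab_frame("side")
hub=np.array([.5085,-.167,.21]); n=np.array([np.cos(-.03),np.sin(-.03),0]); yv=np.array([-n[1],n[0],0])
pt=lambda t,r,dx:hub+dx*n+r*(np.cos(.7-t)*yv+np.sin(.7-t)*np.array([0,0,1]))
def cen(f,lo,hi,roi):
    hsv=cv2.cvtColor(f["pixels"],cv2.COLOR_RGB2HSV);y0,y1,x0,x1=roi
    m=cv2.inRange(hsv,np.array(lo),np.array(hi))[y0:y1,x0:x1];p=np.argwhere(m)[:,::-1]+[x0,y0];return p.mean(0),p.min(0),p.max(0),len(p)
for q in(f,g):
    print("yel",cen(q,(18,110,110),(36,255,255),(130,185,264,282)));print("red",cen(q,(0,120,80),(10,255,255),(135,185,270,285)))
for t in(.5,.55,.6,.65,1.15): print(t,"ptr",proj(f,pt(t,.095,0)),"tab in/mid/out",[proj(f,pt(t,r,-.015))[0].round(1).tolist() for r in(.07,.098,.125)])
E
```

```text
9.1 [ 0.5824011  -0.00345875  0.13137424] [ 3.61994242 24.28225577  0.88854223] 0.015300011930529904
theta 1.1894529153853264
yel (array([273.63636364, 154.        ]), array([272, 153]), array([275, 156]), 11)
red (array([277.26666667, 154.86666667]), array([276, 151]), array([278, 160]), 15)
yel (array([273.58823529, 165.64705882]), array([272, 164]), array([275, 168]), 17)
red (array([277.36363636, 154.72727273]), array([277, 151]), array([278, 159]), 11)
0.5 ptr [[274.34498978 153.12501038]] tab in/mid/out [[279.2, 150.9], [278.5, 153.7], [277.8, 156.5]]
0.55 ptr [[274.31171833 154.37757022]] tab in/mid/out [[279.2, 151.8], [278.5, 155.0], [277.8, 158.1]]
0.6 ptr [[274.28506986 155.59983056]] tab in/mid/out [[279.2, 152.7], [278.5, 156.2], [277.8, 159.8]]
0.65 ptr [[274.26509792 156.78838397]] tab in/mid/out [[279.2, 153.6], [278.4, 157.5], [277.7, 161.3]]
1.15 ptr [[274.42905175 166.18169563]] tab in/mid/out [[279.2, 160.5], [278.5, 167.2], [277.8, 173.7]]
```

Call:
servo_tool:
  moves:
    - [[0,0,0,0,-0.03,0.03,1],[0,0,0,0,-0.03,0.03,1],[0,0,0,0,-0.03,0.03,1],[0,0,0,0,-0.03,0.03,1],[0,0,0,0,0,0.03,1]]

```text
time: 9.57
position: [0.5824, -0.0052, 0.1272]
tcp_rot: [[1.0, -0.028, 0.001], [-0.028, -1.0, 0.0], [0.001, -0.0, -1.0]]
contact_force: [-2.0, 1.4, 10.1]
grip_width: 0.0158
grip_force: 25.2
```

```bash
python3 - <<'E'
from h import *
import pickle
s=manip.state();print(s["time"],s["position"],s["contact_force"],s["moment"],s["grip_width"])
fs=pickle.load(open("fs.pkl","rb"))
f=viewer.grab_frame("side")
hub=np.array([.5085,-.164,.21]); n=np.array([np.cos(-.03),np.sin(-.03),0]); yv=np.array([-n[1],n[0],0])
pt=lambda t,r,dx:hub+dx*n+r*(np.cos(.7-t)*yv+np.sin(.7-t)*np.array([0,0,1]))
def yel(f):
    hsv=cv2.cvtColor(f["pixels"],cv2.COLOR_RGB2HSV);x0,y0,x1,y1=264,130,284,185
    p=np.argwhere(cv2.inRange(hsv,np.array((18,90,90)),np.array((36,255,255)))[y0:y1,x0:x1])[:,::-1]+[x0,y0];return p.mean(0),len(p)
print("start",yel(fs["side"]),"now",yel(f),[(t,proj(f,pt(t,.095,0))[0].round(1).tolist()) for t in(0,.55,.6,1.1,1.15,1.2)])
E
```

```text
9.5667 [ 0.5824269 -0.0051532  0.127173 ] [-2.0306195   1.43366921 10.07123568] [ 0.11587727  0.60944593 -0.05489129] 0.015775946834554692
start (array([275.125, 140.75 ]), 8) now (array([273.57142857, 166.14285714]), 21) [(0, [275.0, 140.2]), (0.55, [274.3, 154.8]), (0.6, [274.2, 156.1]), (1.1, [274.3, 165.9]), (1.15, [274.4, 166.6]), (1.2, [274.4, 167.3])]
```

Call:
servo_tool:
  moves:
    - [[0,0,0,0,0.01,0.03,1],[0,0,0,0,0.01,0.03,1],[0,0,0,0,0.01,0.02,1],[0,0,0,0,0,0,1],[0,0,0,0,0,0,1]]

```text
time: 10.03
position: [0.5824, -0.0066, 0.1241]
tcp_rot: [[1.0, -0.029, 0.001], [-0.029, -1.0, 0.001], [0.001, -0.001, -1.0]]
contact_force: [-2.3, 3.3, 9.5]
grip_width: 0.0154
grip_force: 25.3
```

Call:
servo_tool:
  moves:
    - [[0,0,0,0,0.02,0.03,1],[0,0,0,0,0.02,0.03,1],[0,0,0,0,0.01,0.03,1],[0,0,0,0,0,0,1],[0,0,0,0,0,0,1]]

```text
time: 10.45
position: [0.5824, -0.0084, 0.1205]
tcp_rot: [[1.0, -0.029, 0.001], [-0.029, -1.0, 0.001], [0.001, -0.001, -1.0]]
contact_force: [-2.2, 4.9, 9.8]
grip_width: 0.0152
grip_force: 25.3
```

```bash
python3 - <<'E'
from h import *
s=manip.state();print(s["time"],s["position"],s["contact_force"],s["grip_width"])
f=viewer.grab_frame("side");hsv=cv2.cvtColor(f["pixels"],cv2.COLOR_RGB2HSV);x0,y0,x1,y1=264,130,284,185
p=np.argwhere(cv2.inRange(hsv,np.array((18,90,90)),np.array((36,255,255)))[y0:y1,x0:x1])[:,::-1]+[x0,y0];print(p.mean(0),len(p))
a=cv2.resize(f["pixels"][100:220,220:340],None,fx=5,fy=5,interpolation=2);cv2.imwrite("pics/b1.png",a[:,:,::-1])
E
```

```text
10.45 [ 0.58242419 -0.00840258  0.12045457] [-2.19456823  4.91805574  9.78168214] 0.015230775804701332
[273.57142857 166.38095238] 21
```

View pics/b1.png

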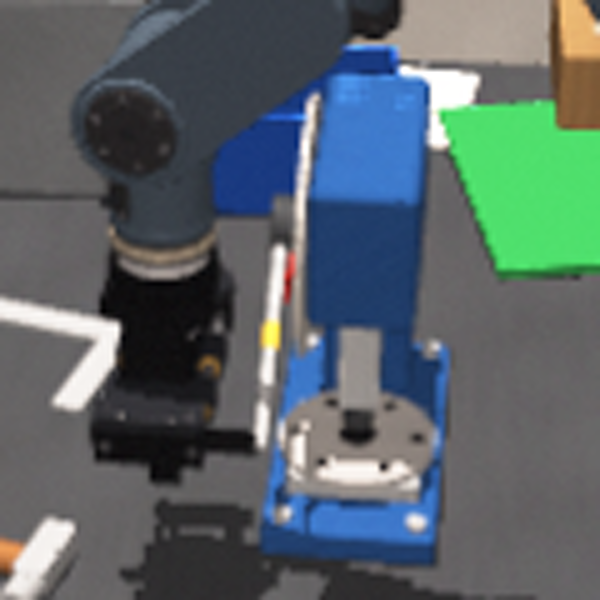

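The pointer is at crop (271,333), well below the red mark and close to the bottom. I'll raise the squeeze and push on until the force shows the stop.

Call:
servo_tool:
  moves:
    - [[0,0,0,0,0,0,1],[0,0,0,0,0,0,1],[0,0,0,0,0.01,0.04,1],[0,0,0,0,0,0.04,1],[0,0,0,0,0,0.02,1]]
  squeeze: 50

```text
time: 10.92
position: [0.5824, -0.0102, 0.117]
tcp_rot: [[1.0, -0.027, 0.001], [-0.027, -1.0, -0.002], [0.001, 0.002, -1.0]]
contact_force: [-5.0, -1.1, 15.7]
grip_width: 0.0156
grip_force: 50.6
```

```bash
cat > y.py <<'E'
from h import *
s=manip.state();print(s["time"],s["position"],s["contact_force"],s["grip_width"])
f=viewer.grab_frame("side");hsv=cv2.cvtColor(f["pixels"],cv2.COLOR_RGB2HSV).astype(float);x0,y0,x1,y1=264,130,284,185
h=hsv[y0:y1,x0:x1];w=((h[...,0]>15)&(h[...,0]<40))*np.clip(h[...,1]-60,0,200)*(h[...,2]>80);Y,X=np.mgrid[y0:y1,x0:x1]
print("yel",(w*X).sum()/w.sum(),(w*Y).sum()/w.sum(),(w>0).sum())
E
python3 y.py
```

```text
10.9167 [ 0.58235776 -0.01018552  0.11704412] [-5.01210149 -1.12819148 15.68822667] 0.015581248758138445
yel 273.6529968454259 166.84490010515248 25
```

Call:
servo_tool:
  moves:
    - [[0,0,0,0,0,0.04,1],[0,0,0,0,0,0.03,1],[0,0,0,0,0,0.03,1],[0,0,0,0,0,0,1],[0,0,0,0,0,0,1]]

```text
time: 11.38
position: [0.5824, -0.0112, 0.1151]
tcp_rot: [[1.0, -0.027, 0.002], [-0.027, -1.0, -0.004], [0.002, 0.004, -1.0]]
contact_force: [-7.1, -2.9, 25.3]
grip_width: 0.0151
grip_force: 50.7
```

```bash
python3 y.py
```

```text
11.3833 [ 0.58240265 -0.01116022  0.11510854] [-7.07757674 -2.86780526 25.27028603] 0.015148192180464651
yel 273.664029535865 166.98786919831224 23
```

The stop is confirmed: the force climbs while z barely moves, and y matches the geometry at 1.22 rad. Now I'll ease the lever back up at about 0.45 rad/s.

Call:
servo_tool:
  moves:
    - [[0,0,0,0,-0.04,-0.1,1],[0,0,0,0,-0.07,-0.16,1],[0,0,0,0,-0.07,-0.17,1],[0,0,0,0,-0.07,-0.17,1],[0,0,0,0,-0.06,-0.17,1]]

```text
time: 11.85
position: [0.5827, 0.0019, 0.1433]
tcp_rot: [[1.0, -0.029, 0.001], [-0.029, -1.0, -0.001], [0.001, 0.001, -1.0]]
contact_force: [-2.5, -3.5, 6.5]
grip_width: 0.0153
grip_force: 50.6
```

Call:
servo_tool:
  moves:
    - [[0,0,0,0,-0.06,-0.17,1],[0,0,0,0,-0.05,-0.175,1],[0,0,0,0,-0.045,-0.175,1],[0,0,0,0,-0.035,-0.175,1],[0,0,0,0,-0.03,-0.175,1]]

```text
time: 12.27
position: [0.5828, 0.0107, 0.1776]
tcp_rot: [[1.0, -0.029, 0.0], [-0.029, -1.0, -0.001], [0.0, 0.001, -1.0]]
contact_force: [-1.9, -3.7, 3.7]
grip_width: 0.0151
grip_force: 50.6
```

Call:
servo_tool:
  moves:
    - [[0,0,0,0,-0.02,-0.18,1],[0,0,0,0,-0.01,-0.18,1],[0,0,0,0,0,-0.18,1],[0,0,0,0,0,-0.18,1],[0,0,0,0,0.01,-0.18,1]]

```text
time: 12.68
position: [0.5826, 0.0126, 0.213]
tcp_rot: [[1.0, -0.029, -0.0], [-0.029, -1.0, 0.001], [-0.001, -0.001, -1.0]]
contact_force: [-2.1, -2.1, 1.8]
grip_width: 0.0151
grip_force: 50.5
```

```bash
python3 y.py
```

```text
12.6833 [0.58262977 0.01261597 0.21303227] [-2.1180382  -2.12300546  1.82531535] 0.015074460402060928
yel 273.5327102803738 156.40732087227414 18
```

Call:
servo_tool:
  moves:
    - [[0,0,0,0,0.01,-0.18,1],[0,0,0,0,0.02,-0.18,1],[0,0,0,0,0.03,-0.175,1],[0,0,0,0,0.04,-0.175,1],[0,0,0,0,0.045,-0.175,1]]

```text
time: 13.15
position: [0.5823, 0.0075, 0.2485]
tcp_rot: [[1.0, -0.029, -0.001], [-0.029, -1.0, 0.002], [-0.001, -0.002, -1.0]]
contact_force: [-1.8, 1.1, 2.0]
grip_width: 0.0149
grip_force: 50.4
```

Call:
servo_tool:
  moves:
    - [[0,0,0,0,0.05,-0.17,1],[0,0,0,0,0.06,-0.17,1],[0,0,0,0,0.065,-0.165,1],[0,0,0,0,0.07,-0.165,1],[0,0,0,0,0.08,-0.165,1]]

```text
time: 13.57
position: [0.5818, -0.0044, 0.2821]
tcp_rot: [[1.0, -0.029, -0.001], [-0.029, -1.0, 0.005], [-0.001, -0.005, -1.0]]
contact_force: [-2.9, 7.1, 3.4]
grip_width: 0.0151
grip_force: 50.4
```

Call:
servo_tool:
  moves:
    - [[0,0,0,0,0.09,-0.16,1],[0,0,0,0,0.09,-0.15,1],[0,0,0,0,0.1,-0.15,1],[0,0,0,0,0.1,-0.15,1],[0,0,0,0,0.1,-0.15,1]]

```text
time: 13.98
position: [0.5811, -0.0229, 0.313]
tcp_rot: [[1.0, -0.028, -0.001], [-0.028, -1.0, 0.006], [-0.001, -0.006, -1.0]]
contact_force: [-3.0, 6.8, 5.2]
grip_width: 0.0152
grip_force: 50.1
```

```bash
python3 y.py
```

```text
13.9833 [ 0.58109502 -0.02290437  0.31298279] [-3.02225894  6.79101857  5.15887439] 0.015213216752103626
yel 274.6043956043956 142.46813186813188 12
```

Call:
servo_tool:
  moves:
    - [[0,0,0,0,0.04,-0.07,1],[0,0,0,0,0.04,-0.06,1],[0,0,0,0,0.03,-0.05,1],[0,0,0,0,0,-0.04,1],[0,0,0,0,0,-0.04,1]]

```text
time: 14.45
position: [0.5808, -0.0297, 0.3217]
tcp_rot: [[1.0, -0.029, -0.002], [-0.029, -1.0, 0.001], [-0.002, -0.001, -1.0]]
contact_force: [-1.0, 1.4, -7.0]
grip_width: 0.015
grip_force: 50.9
```

```bash
python3 y.py
```

```text
14.45 [ 0.58077103 -0.02973812  0.32171246] [-0.99749066  1.38285087 -7.00891733] 0.014968125522428153
yel 275.13793103448273 140.7160243407708 10
```

The lever is back at its top stop: the force is reversed and the pointer is at its starting pixel. Next I'll refine the mark angle from the unobstructed frames, calibrated on the pointer at θ=0.

```bash
python3 - <<'E'
from h import *
import pickle
fs=pickle.load(open("fs.pkl","rb"));w=pickle.load(open("w1.pkl","rb"))
n=np.array([np.cos(-.03),np.sin(-.03),0]); yv=np.array([-n[1],n[0],0])
def pts(f,roi,lo,hi,s=100):
    hsv=cv2.cvtColor(f["pixels"],cv2.COLOR_RGB2HSV).astype(int);y0,y1,x0,x1=roi
    m=(hsv[...,0]>=lo)&(hsv[...,0]<=hi)&(hsv[...,1]>s)&(hsv[...,2]>60)
    return np.argwhere(m[y0:y1,x0:x1])[:,::-1]+[x0,y0]
inp=lambda f,q,hub,dx:np.array([(lambda P:(P@yv,P[2]))(plane(f,p,n,n@hub+dx)-hub) for p in q])
truth=.095*np.array([np.cos(.7),np.sin(.7)])
hub=np.array([.5085,-.1645,.21])
for nm,f,ry,rr in(("w",w,(225,255,370,400),(225,250,300,374)),("side",fs["side"],(135,146,270,280),(148,165,272,282))):
    Y=inp(f,pts(f,ry,18,36),hub,0.003); off=Y.mean(0)-truth
    q=pts(f,rr,0,8); P=inp(f,q,hub,-.0135)-off
    print(nm,len(Y),len(P),"off",off.round(4),"mean",P.mean(0).round(4),"ang of mean->mark",(.7-np.arctan2(P[:,1].mean(),P[:,0].mean())).round(3))
    for c in np.unique(q[:,0]):
        k=q[:,0]==c
        if nm=="w" and c%4==0: print(c,q[k,1].min(),q[k,1].max(),P[k].mean(0).round(4),(.7-np.arctan2(*P[k].mean(0)[::-1])).round(3))
a=cv2.resize(w["pixels"][215:265,300:410],None,fx=6,fy=6,interpolation=2)
cv2.imwrite("pics/wc.png",a[:,:,::-1])
E
```

```text
w 208 70 off [-0.0034 -0.0019] mean [0.0839 0.0134] ang of mean->mark 0.542
340 240 240 [0.1048 0.0232] 0.482
344 234 234 [0.0966 0.0066] 0.631
348 233 234 [0.0921 0.0052] 0.643
360 232 235 [0.0794 0.0054] 0.632
364 235 241 [0.0792 0.0181] 0.475
side 8 17 off [-0.0388 -0.0256] mean [0.1649 0.0626] ang of mean->mark 0.337
```

View pics/wc.png

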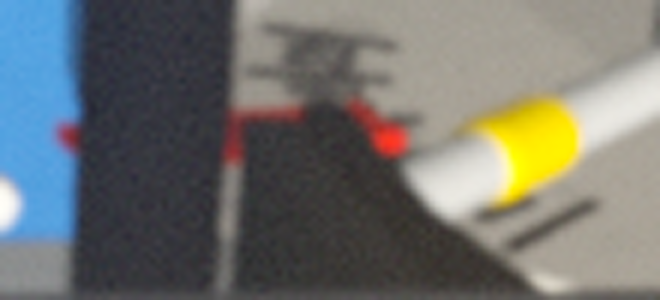

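The crop shows the tab's outer end at about px (311,237), its inner end at (365,238) and its lower edge at about row 233. With the side-view rows this puts the mark at about 0.55 rad. Now I'll pull down to it.

Call:
servo_tool:
  moves:
    - [[0,0,0,0,-0.11,0.18,1],[0,0,0,0,-0.11,0.15,1],[0,0,0,0,-0.1,0.15,1],[0,0,0,0,-0.1,0.15,1],[0,0,0,0,-0.09,0.15,1]]

```text
time: 14.92
position: [0.5817, -0.0104, 0.2928]
tcp_rot: [[1.0, -0.027, 0.0], [-0.027, -1.0, -0.004], [0.0, 0.004, -1.0]]
contact_force: [-6.9, 2.9, 11.0]
grip_width: 0.0149
grip_force: 50.7
```

Call:
servo_tool:
  moves:
    - [[0,0,0,0,-0.08,0.165,1],[0,0,0,0,-0.08,0.165,1],[0,0,0,0,-0.07,0.165,1],[0,0,0,0,-0.06,0.165,1],[0,0,0,0,-0.06,0.165,1]]

```text
time: 15.33
position: [0.5827, 0.004, 0.2598]
tcp_rot: [[1.0, -0.027, 0.002], [-0.027, -1.0, -0.003], [0.002, 0.003, -1.0]]
contact_force: [-5.6, 2.6, 9.1]
grip_width: 0.0153
grip_force: 50.3
```

Call:
servo_tool:
  moves:
    - [[0,0,0,0,-0.05,0.17,1],[0,0,0,0,-0.04,0.17,1],[0,0,0,0,-0.03,0.17,1],[0,0,0,0,-0.02,0.15,1],[0,0,0,0,0,0,1]]

```text
time: 15.75
position: [0.5833, 0.0105, 0.2325]
tcp_rot: [[1.0, -0.027, 0.002], [-0.027, -1.0, -0.001], [0.002, 0.001, -1.0]]
contact_force: [-3.3, 5.5, 9.1]
grip_width: 0.0149
grip_force: 51.0
```

```bash
python3 y.py; python3 - <<'E'
from h import *
f=viewer.grab_frame("side");t=viewer.grab_frame("top")
a=cv2.resize(f["pixels"][130:185,255:300],None,fx=9,fy=9,interpolation=0);b=cv2.resize(t["pixels"][185:225,275:325],None,fx=7,fy=7,interpolation=0)
o=np.zeros((495,405+350,3),np.uint8);o[:,:405]=a;o[:280,405:]=b
cv2.imwrite("pics/e1.png",o[:,:,::-1])
E
```

```text
15.75 [0.58330501 0.01048595 0.23245075] [-3.31145622  5.49270922  9.101364  ] 0.014909173965901258
yel 273.6478873239437 153.59696641386782 14
```

View pics/e1.png

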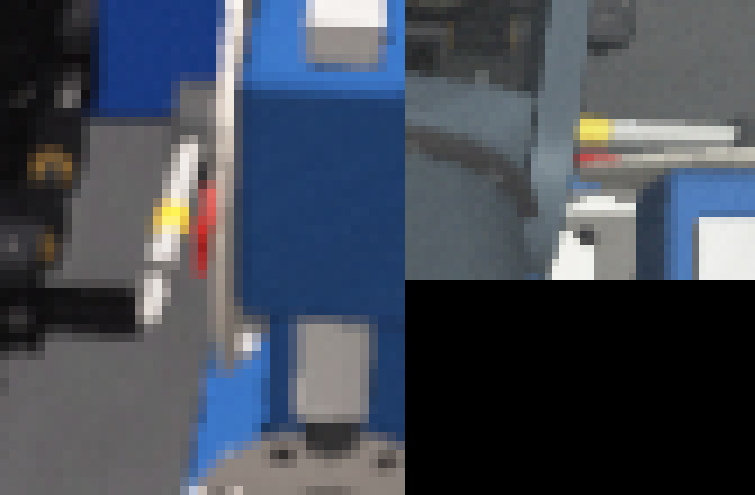

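The pointer sits at rows 152–156 (crop 170,217) and the tab at rows 150–161, centre about 155.4. The expected parallax is about 1.1 px and I measure about 1.3 px, so they are aligned to roughly 0.01–0.02 rad. One small nudge and settle, then hand in.

Call:
servo_tool:
  moves:
    - [[0,0,0,0,0,0.04,1],[0,0,0,0,0,0,1],[0,0,0,0,0,0,1],[0,0,0,0,0,0,1],[0,0,0,0,0,0,1]]

```text
time: 16.32
position: [0.5833, 0.0106, 0.2318]
tcp_rot: [[1.0, -0.028, 0.002], [-0.028, -1.0, -0.0], [0.002, 0.0, -1.0]]
contact_force: [-4.2, 6.7, 10.2]
grip_width: 0.0151
grip_force: 50.9
```

Call:
servo_tool:
  moves:
    - [[0,0,0,0,0,0,1],[0,0,0,0,0,0,1],[0,0,0,0,0,0,1],[0,0,0,0,0,0,1],[0,0,0,0,0,0,1]]

```text
time: 16.73
position: [0.5834, 0.0105, 0.2318]
tcp_rot: [[1.0, -0.028, 0.002], [-0.028, -1.0, -0.0], [0.002, 0.0, -1.0]]
contact_force: [-4.4, 6.0, 10.2]
grip_width: 0.0153
grip_force: 50.9
```

```bash
python3 y.py; python3 -c "
from h import *
print(order.finish_job())"
```

```text
16.7333 [0.58335575 0.01054605 0.2318278 ] [-4.40761511  6.00395699 10.24801546] 0.015297597703271921
yel 273.7685774946921 153.76645435244163 14
the job is handed in; nothing more can be done
None
```

The job is handed in with no verdict shown: I pulled the lever to its bottom stop, eased it back up under grip, and it is now held still at about 0.55 rad, which I measured as the red mark to within about 0.03 rad.

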